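# Lock a rail module with a mallet blow

## Task

Slide the grey module along the rail until it touches the row of terminals. Then knock its locking pin down with the head of the mallet - a brisk tap or two, not a slow push, and never touching the pin with the gripper itself - until it is fully home. Stand the mallet back on its head on the rubber mat, and leave the screwdriver, bottle, tape, reel and jar where they are.

Things in the scene. Friction and masses are not known exactly. Their poses are not given: they have to be found in the camera images.
- module (a joint): place along the rail of the grey module (box 84 mm across the rail, 54 mm along it, top 50 mm above the bench; the block that stands apart from the others). 0 to 0.100 m, growing towards the terminals; 0.100 = touching them, so the gap left is 0.100 minus this. It slides stiffly (3 N) and stays where it is left.
- push_face (a point): centre of the module's free end face (turned away from the terminals), 40 mm above the bench, moving with it. Axes as the plate's: y along the rail away from the terminals (push towards -y), x across it away from the robot, z up. Face: 84 mm in x, 8 to 50 mm above the bench; the rail before it is 14 mm high, 35 mm wide. The pin stands 27 mm in -y and 16 mm in -x of this point.
- lock_pin (a joint): how far the module's steel locking pin has been driven down, 0 to 0.020 m; 0.020 = fully home, its head seated on its collar. It starts standing 16 to 20 mm proud. A light spring and a stiff fit resist with 6 to 8 N, and it stays where it is left.
- pin_head (a point): centre of the flat top of the pin's mushroom head (16 mm diameter, 5 mm thick), on top of the module; 81 mm above the bench at joint 0 and 61 mm when home. Collar under it: 26 mm diameter, its top 56 mm above the bench; nothing else within 150 mm stands higher than 50 mm above the bench.
- mallet: mallet standing on its head on the mat: black upright cylinder head, 50 mm diameter, 84 mm tall; level wooden handle along the mallet's -x, 25 to 157 mm from the head's axis, 22 mm wide, 28 mm tall, centre line 42 mm above the lower face. Origin: centre of the lower (striking) face; z up. 0.3 to 0.55 kg, balance about 10 mm from the head's axis: grip close to the head (45 to 55 mm from its axis).
- mat: grey rubber mat, 200 (x) x 140 (y) x 3 mm, fixed to the bench; origin at the centre of its underside.
- plate: cabinet back plate, steel, 260 (x) x 380 (y) x 6 mm, fixed to the bench, with the rail along y through its middle, an end stop and a row of eight terminals (tops 46 mm above the bench) at the rail's -y part, and a slotted wire duct (42 mm high) along its +x edge; origin at the centre of its underside.
- screwdriver: bystander, screwdriver 170 mm long lying on the plate's -x margin along the rail's direction; origin under its middle
- bottle: bystander, white bottle, 56 mm diameter, 150 mm tall; origin under its centre
- tape: bystander, roll of black tape, 90 mm diameter, 24 mm high; origin under its centre
- reel: bystander, white empty wire reel, 90 mm diameter, 50 mm high; origin under its centre
- jar: bystander, small clear jar, 60 mm diameter, 75 mm tall; origin under its centre
Not all that is in view belongs to the job. Leave any turquoise look-alike of the mallet alone.

How it is judged:
On the way, in this order (a step that is already met when the one before it is completed fails the run):
1. the module touches the terminals (gap under 2.5 mm) while its pin still stands up (value of joint module above 0.0975 m and value of joint lock_pin below 0.006 m), for 0.2 s.
2. the mallet, in a blow, drives the pin down faster than 50 mm/s (velocity of joint lock_pin above 0.05 m/s and contact force between mallet and lock_pin above 0.5 N).
At the end, for the whole second after the job is handed in: The module is within 2.5 mm of the terminals, its pin within 1.5 mm of fully home, and the mallet stands still and upright (within 0.1 rad) on its head, the head's centre over the mat, let go (value of joint module above 0.0975 m and value of joint lock_pin above 0.0185 m and angle between mallet's own z axis and vertical below 0.1 rad and linear speed of mallet below 0.02 m/s and x of mallet in the frame of mat between -0.1 and 0.1 m and y of mallet in the frame of mat between -0.07 and 0.07 m and z of mallet in the frame of mat below 0.008 m); the robot touches nothing.
It fails at once if the gripper or arm touches the pin (contact force between any of the fingers, the arm and lock_pin above 0.5 N).
It fails at once if the pin is driven while the module is not against the terminals (gap over 4 mm) (value of joint lock_pin above 0.008 m and value of joint module below 0.096 m).
It fails at once if a bystander is moved by more than 30 mm (distance of any of screwdriver, bottle, tape, reel, jar from where it was at the start of the episode above 0.03 m).
It also fails if it takes over 62 s, if anything falls off the work surface, if the arm or the gripper's body presses on something with over 40 N, if the wrist force passes 120 N, or if a joint passes its speed limit or range.

## Robot

A 7-joint arm with a two-finger parallel gripper is mounted at the origin on the work surface. World frame = base frame: x ahead of the robot, y to its left, z up, the work surface at z = 0. Lengths are in m, angles in rad, forces in N, time in s.
With the tool pointing down it reaches from about 0.425 to 0.825 m from the base axis. Payload 3.6 kg.
Tool frame: the origin (TCP) lies at the very end of the fingers, on their centre line; the grasp point (between the pads) lies 19 mm behind it; z points along the fingers, y is the line along which they close (so a half turn about z gives the same grasp; the last joint's range is limited). The gripper opens to 85 mm and grips with 20 to 120 N. Pads are 22 mm wide; open, the fingers measure 114 mm over their backs; the gripper's body (76 mm by 85 mm) begins 54 mm behind the grasp point. The pads swing forward as they close: fully open they stand 13 mm farther back than shut.
Start: joints at [-1.232, 0.615, -0.013, 1.423, 0.008, 1.103, -0.04], TCP at [0.232, 0.607, 0.231] pointing down, gripper open.
Joint ranges: [-3.12, 3.12], [-0.3, 2.06], [-1.34, 1.32], [0.26, 2.42], [-1.36, 4.5], [0.01, 1.98], [-2.84, 2.84]. Speed limits (rad/s): [2.79, 2.79, 3.14, 3.14, 3.14, 3.14, 3.14].

## Interface

Orientations are given as a rotation vector (axis times angle).
In Python, from rig import telemetry, optics, sign_off gives the robot as it stands.
- The arm moves only by the shell command python3 -m jog 'ROWS' [OPENING]. ROWS is JSON, a list of rows, each an object of numbers: "x", "y", "z": the shift along the tool's x, y, z in units of 0.15 m (1.0 is 0.15 m); "rx", "ry", "rz": the turn, a rotation vector about the tool's x, y, z in units of 180 degrees (1.0 is 180 degrees). A call has 1 to 8 rows; each row shifts and turns the commanded pose from where the row before left it, along the tool's axes as they then stand; what a row does not reach is not made up. A row lasts 1/8 s, in which the tool goes at most 62.5 mm and 10.7 degrees, less where a joint would pass 70% of its speed; a pose out of reach is approached as far as the arm can. A call with a number of a shift or a turn outside -1 to 1 is refused whole. A call with a gripper value outside its range is refused whole. OPENING is the opening, from 0 (shut) to 1 (fully open), set as the call begins (- or left out, the last holds). The fingers move at their own pace and stop on an object; the grip force is fixed at half the most. Time passes only in rows, so rows that do not move let the fingers close. It gives the time, the measured TCP pose, the force, the opening and the grip force at its end, in the units of the state.
- telemetry.observe(): the state, without advancing time (a new reading comes with each control period).
- optics.capture(name): name is "side" or "top" or "wrist"; returns a dict with "pixels" (420x560x3 uint8, blue, green, red), "fx", "fy", "cx", "cy" (pixels), "xyz" and "rotation" of the camera in the world. Camera axes: x right, y down, z forward; pixel columns grow to the right and rows downward; lengths in m; the calibration is good to about 2 mm. A picture is of the moment at which its call begins. There is no depth.
- sign_off(): hands the job in; it is judged then, once.
The state is a dict: "time_s": time; "joint_pos": joint angles; "joint_velocities": joint speeds; "effort": joint torques, N m; "tcp_pos": TCP position; "ee_rot": TCP orientation; "contact_force": force on the tool from outside, world axes, zero at the start; "ft_torque": the same for the moment, N m; "gripper_width": finger opening in m; "gripper_force": force on a finger pad.
Only numpy, scipy, OpenCV 4.12 (cv2) and the standard library are available. Lean on these libraries where they do the work, as an engineer would, in place of code of your own. Each camera call takes 0.05 s, during which the arm holds its last target. There are 200 camera calls.

## Working session

There is one attempt and no reset: what is moved stays moved. The work goes in short steps, Python scripts to look and compute and a shell command to move; the robot and the scene stay as the last step left them, time stands still between calls to the robot, and variables do not carry over. Pictures are saved under pics/ and viewed, at most 10 in all, crops included, and the job is handed in when it is done.

```bash
mkdir -p pics; ls; cat > h.py <<'E'
import numpy as np, cv2
from rig import telemetry, optics
from scipy.spatial.transform import Rotation as R
def cap(n,fn=None):
    c=optics.capture(n); c['pixels']=np.array(c['pixels'],np.uint8)
    if fn: cv2.imwrite('pics/'+fn,c['pixels'])
    return c
def rot(c):
    r=np.array(c['rotation'],float)
    return r if r.shape==(3,3) else R.from_rotvec(r).as_matrix()
def ray(c,u,v,z):
    d=rot(c)@np.array([(u-c['cx'])/c['fx'],(v-c['cy'])/c['fy'],1.])
    o=np.array(c['xyz']); return o+d*(z-o[2])/d[2]
def proj(c,p):
    q=rot(c).T@(np.array(p)-np.array(c['xyz'])); return q[0]/q[2]*c['fx']+c['cx'],q[1]/q[2]*c['fy']+c['cy']
E
python3 - <<'E'
from h import *
t=cap('top','top0.png'); s=cap('side','side0.png')
for c in(t,s): print({k:v for k,v in c.items() if k!='pixels'})
print(telemetry.observe())
E
```

```text
pics
{'fx': 421.8058223628736, 'fy': 421.8058223628736, 'cx': 283.75942883086486, 'cy': 205.89802759061524, 'xyz': array([ 0.41520039, -0.06736987,  1.23882632]), 'rotation': array([-2.13463626,  2.18112869, -0.09330374])}
{'fx': 527.9729876145864, 'fy': 527.9729876145864, 'cx': 274.4083959826273, 'cy': 213.92989569712424, 'xyz': array([0.04971565, 1.32355295, 1.09598655]), 'rotation': array([-0.40721859,  2.62370794, -1.36656623])}
{'time_s': 0.1, 'joint_pos': array([-1.2315006 ,  0.61582786, -0.01262536,  1.42475899,  0.00811196,
        1.10341914, -0.0403937 ]), 'joint_velocities': array([-0.00032792, -0.00436712, -0.00015939, -0.00462832,  0.00136568,
        0.00044016,  0.00119623]), 'effort': array([ 1.36467599e-03, -4.70388007e+01,  2.60325847e-01, -1.71571505e+01,
        1.00914840e-02,  5.91251068e-03, -1.59444255e-05]), 'tcp_pos': array([0.23223727, 0.60634509, 0.23024376]), 'ee_rot': array([-0.57118976, -3.08882771,  0.00365932]), 'contact_force': array([1.06011112, 1.24664097, 0.7811859 ]), 'ft_torque': array([-0.01857187, -0.00326441,  0.00268601]), 'gripper_force': 0.0, 'gripper_width': 0.08544291294170868}
```

View pics/top0.png

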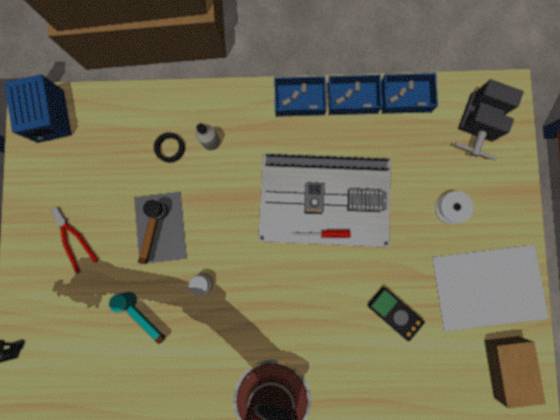

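View pics/side0.png

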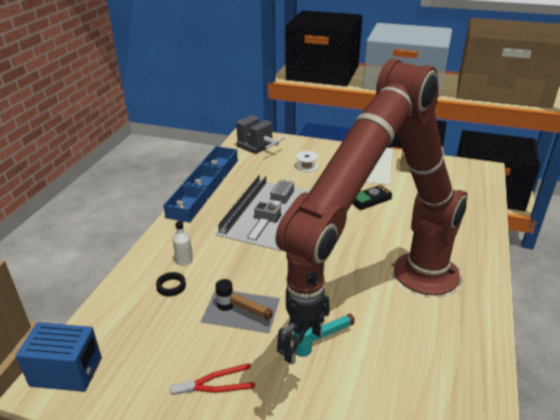

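The top view shows the mallet head at about (154,209), with its handle running to (145,262), on the mat at (161,228). The module is at (315,197), the terminals at (367,200), the screwdriver at (322,233) and the jar at (200,285). The turquoise look-alike is at (122,301). I'll measure from an enlarged crop.

```bash
python3 - <<'E'
from h import *
t=cv2.imread('pics/top0.png')
a=cv2.resize(t[145:255,255:400],None,fx=5,fy=5,interpolation=cv2.INTER_CUBIC)
b=cv2.resize(t[185:275,125:215],None,fx=6,fy=6,interpolation=cv2.INTER_CUBIC)
cv2.imwrite('pics/a.png',a);cv2.imwrite('pics/b.png',b)
c=cap('top')
for n,u,v,z in [('plate corners',262,155,.006),('',391,157,.006),('',389,246,.006),('',260,240,.006)]:
    print(n,ray(c,u,v,z))
g=cv2.cvtColor(t,cv2.COLOR_BGR2HSV)
def comp(lo,hi,roi,n,z):
    m=cv2.inRange(g,lo,hi); k=np.zeros_like(m); x0,y0,x1,y1=roi; k[y0:y1,x0:x1]=m[y0:y1,x0:x1]
    cs,_=cv2.findContours(k,0,2); q=max(cs,key=cv2.contourArea); r=cv2.minAreaRect(q)
    print(n,cv2.contourArea(q),r); bx=cv2.boxPoints(r)
    for p in bx: print('   ',ray(c,*p,z)[:2])
comp((5,120,40),(20,255,200),(135,215,165,268),'handle',.059)
comp((0,0,70),(180,60,130),(128,185,192,270),'mat',.003)
comp((0,0,150),(180,40,255),(255,150,395,250),'plate',.006)
E
```

```text
plate corners [0.70017839 0.01676856 0.006     ]
 [ 0.68453592 -0.36542719  0.006     ]
 [ 0.42253055 -0.34731311  0.006     ]
 [0.44769762 0.0264091  0.006     ]
handle 309.5 ((147.62863159179688, 240.26763916015625), (8.567282676696777, 46.31486129760742), 14.931418418884277)
    [0.39348683 0.36584964]
    [0.51820666 0.33395128]
    [0.51143836 0.31036224]
    [0.38690827 0.34247964]
mat 1834.0 ((159.67213439941406, 227.39344787597656), (67.90180969238281, 47.621795654296875), 84.80557250976562)
    [0.58705514 0.40347209]
    [0.5967003  0.26168843]
    [0.39680292 0.24254734]
    [0.3870813  0.38187813]
plate 3.0 ((312.0, 237.50001525878906), (4.0249223709106445, 1.7888542413711548), 26.56505012512207)
    [ 0.45220165 -0.11893022]
    [ 0.4568026  -0.12138384]
    [ 0.45135074 -0.1317119 ]
    [ 0.4467546  -0.12925609]
```

View pics/a.png

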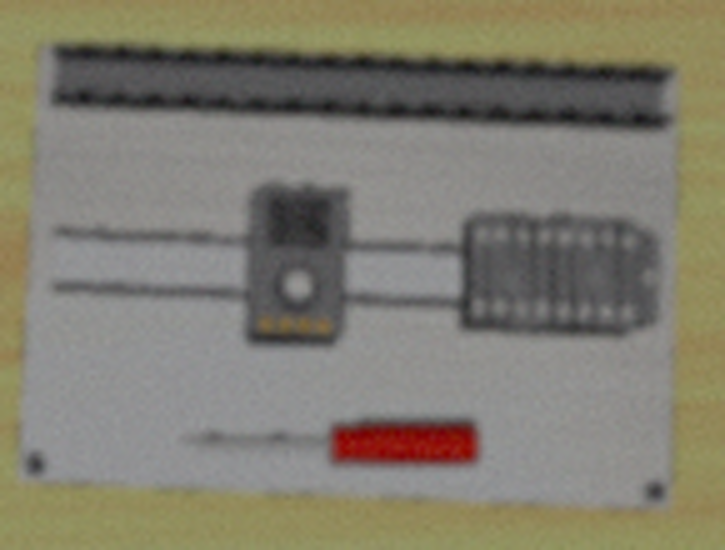

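View pics/b.png

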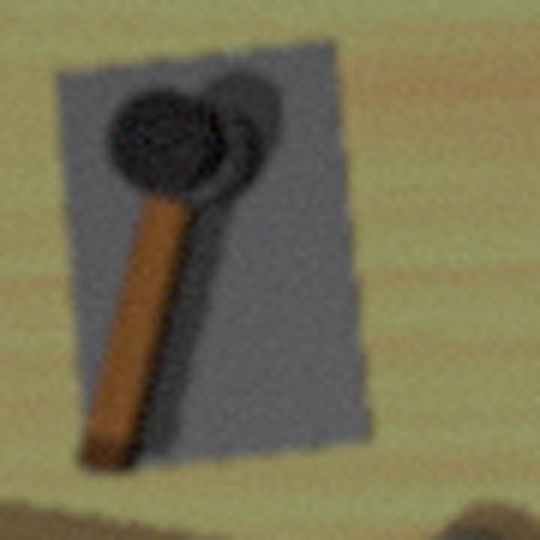

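The crops show the pin head at about (314.6,202.2) and the module's free edge at x≈304. The module's near edge is at x≈324 and the terminals start at x≈347.5. The mallet head is centred at (152.4,208.8), and its handle end is at (142,262).

```bash
python3 - <<'E'
from h import *
c=cap('top')
A=lambda x,y,z:ray(c,(x+.5)/5-.5+255,(y+.5)/5-.5+145,z)[:2]
B=lambda x,y,z:ray(c,(x+.5)/6-.5+125,(y+.5)/6-.5+185,z)[:2]
P=lambda n,p:print(n,np.round(p,4))
for n,p in dict(TL=(42,45,.006),TR=(677,70,.006),BR=(665,508,.006),BL=(25,478,.006),rail1=(55,232,.014),rail1b=(460,250,.014),rail2=(55,287,.014),rail2b=(460,302,.014),
 pin=(298,286,.079),modTL=(255,188,.05),modTR=(347,190,.05),modBR=(342,342,.05),modBL=(250,338,.05),term=(464,235,.046),term2=(462,325,.046)).items(): P(n,A(*p))
for n,p in dict(head=(165,143,.087),h0=(172,200,.059),h1=(105,465,.059)).items(): P(n,B(*p))
s=telemetry.observe(); print(R.from_rotvec(s['ee_rot']).as_matrix().round(3))
E
```

```text
TL [0.7044 0.0137]
TR [ 0.6798 -0.3623]
BR [ 0.422  -0.3433]
BL [0.4471 0.0276]
rail1 [0.5905 0.0073]
rail1b [ 0.5743 -0.2293]
rail2 [0.558  0.0078]
rail2b [ 0.5438 -0.2282]
pin [ 0.5479 -0.1307]
modTL [ 0.608  -0.1094]
modTR [ 0.6056 -0.1616]
modBR [ 0.5188 -0.1562]
modBL [ 0.5223 -0.1043]
term [ 0.5787 -0.2276]
term2 [ 0.5273 -0.2246]
head [0.5388 0.3174]
h0 [0.5148 0.3231]
h1 [0.3917 0.353 ]
[[-0.934  0.358 -0.001]
 [ 0.358  0.934 -0.002]
 [-0.    -0.002 -1.   ]]
```

```bash
cat >> h.py <<'E'
def to(x,y,z,yaw=None):
    "remaining tool-frame shift in units to a target; yaw = wanted direction of tool y, deg"
    s=telemetry.observe(); M=R.from_rotvec(s['ee_rot']).as_matrix()
    d=M.T@(np.array([x,y,z])-s['tcp_pos'])/.15
    yw=np.degrees(np.arctan2(M[1,1],M[0,1]))
    print('shift',d.round(3),'yaw',yw.round(2),'rz',None if yaw is None else round(-(yaw-yw)/180,4),'tilt',M[:,2].round(4),'F',s['contact_force'].round(2))
E
python3 -m jog '[{"rz":-0.048},{"rz":-0.048},{"x":-0.21,"y":-0.36},{"x":-0.21,"y":-0.36},{"x":-0.21,"y":-0.36},{"x":-0.21,"y":-0.36},{"x":-0.21,"y":-0.36},{"x":-0.21,"y":-0.36}]' 0
python3 -m jog '[{"x":-0.21,"y":-0.36},{"x":-0.21,"y":-0.36},{"x":-0.21,"y":-0.36},{"x":-0.21,"y":-0.36},{"x":-0.21,"y":-0.36},{"x":-0.21,"y":-0.36},{}]'
python3 -c "
from h import *
to(.568,-.062,.033,86.3); cap('wrist','w1.png')"
```

```text
shift [-3.684 -3.359  1.323] yaw 69.04 rz -0.0959 tilt [-6.0e-04 -1.6e-03 -1.0e+00] F [-0.16  0.22  0.57]validation failed for argument at $[0]...
validation failed for argument at $[0]...
```

View pics/w1.png

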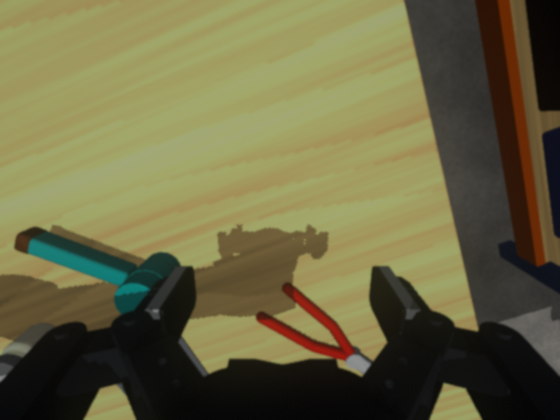

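The move was refused, so the wrist view still shows the start pose: the turquoise look-alike at (140,280) and the pliers. The rows probably need all six keys.

```bash
python3 -m jog '[{"x":0,"y":0,"z":0,"rx":0,"ry":0,"rz":-0.048},{"x":0,"y":0,"z":0,"rx":0,"ry":0,"rz":-0.048}]' 0; python3 -m jog --help | head -20
```

```text
time_s: 0.5
tcp_pos: [0.2324, 0.6069, 0.2311]
ee_rot: [-0.093, -3.14, 0.001]
contact_force: [-0.2, -0.5, 0.4]
gripper_width: 0.0516
gripper_force: 0.0invalid input: not JSON, or not a number
```

```bash
python3 -m jog '[{"x":-0.21,"y":-0.36,"z":0,"rx":0,"ry":0,"rz":0},{"x":-0.21,"y":-0.36,"z":0,"rx":0,"ry":0,"rz":0},{"x":-0.21,"y":-0.36,"z":0,"rx":0,"ry":0,"rz":0},{"x":-0.21,"y":-0.36,"z":0,"rx":0,"ry":0,"rz":0},{"x":-0.21,"y":-0.36,"z":0,"rx":0,"ry":0,"rz":0},{"x":-0.21,"y":-0.36,"z":0,"rx":0,"ry":0,"rz":0},{"x":-0.21,"y":-0.36,"z":0,"rx":0,"ry":0,"rz":0},{"x":-0.21,"y":-0.36,"z":0,"rx":0,"ry":0,"rz":0}]' 0
python3 -m jog '[{"x":-0.21,"y":-0.36,"z":0,"rx":0,"ry":0,"rz":0},{"x":-0.21,"y":-0.36,"z":0,"rx":0,"ry":0,"rz":0},{"x":-0.21,"y":-0.36,"z":0,"rx":0,"ry":0,"rz":0},{"x":-0.21,"y":-0.36,"z":0,"rx":0,"ry":0,"rz":0},{"x":0,"y":0,"z":0,"rx":0,"ry":0,"rz":0}]' 0
python3 -c "
from h import *
to(.568,-.062,.033,86.3); c=cap('wrist','w2.png'); print(c['xyz'],c['rotation'],c['fx'],c['cx'],c['cy'])
np.save('w2.npy',{k:v for k,v in c.items()})"
```

```text
time_s: 1.5
tcp_pos: [0.457, 0.158, 0.2316]
ee_rot: [0.1, 3.139, 0.001]
contact_force: [1.5, 0.5, 0.7]
gripper_width: 0.0002
gripper_force: 0.0
time_s: 2.12
tcp_pos: [0.569, -0.0715, 0.2309]
ee_rot: [0.119, 3.138, -0.007]
contact_force: [-0.1, 0.8, -0.9]
gripper_width: -0.0
gripper_force: 0.0
shift [0.013 0.068 1.319] yaw 85.67 rz -0.0035 tilt [ 8.0e-04 -4.7e-03 -1.0e+00] F [-0.07  0.77 -0.86]
[ 0.4939129  -0.06569103  0.37408425] [2.12778661 1.97353904 0.29321872] 299.3187106281893 282.266820899367 212.74678174045806
```

View pics/w2.png

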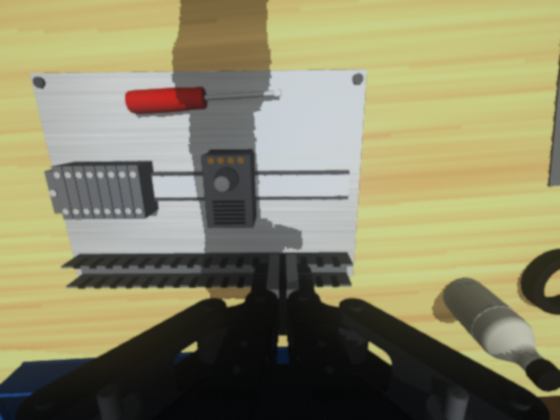

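The wrist view shows the module at (230,188), the pin head at (226,181) and the terminals' edge at (153,188). The fingers are clear, beyond the free end. I'll cross-check this against the top-view numbers.

```bash
python3 - <<'E'
from h import *
c=np.load('w2.npy',allow_pickle=True).item()
for n,u,v,z in [('pin',226,180,.079),('freeface top near',255,150,.05),('freeface top far',256,226,.05),('term near',153,162,.046),('term far',157,215,.046),('plate NW',366,71,.006),('tcp px?',0,0,0)]:
    print(n,ray(c,u,v,z).round(4))
E
python3 -m jog '[{"x":0.01,"y":0.07,"z":0.33,"rx":0,"ry":0,"rz":-0.003},{"x":0,"y":0,"z":0.33,"rx":0,"ry":0,"rz":0},{"x":0,"y":0,"z":0.33,"rx":0,"ry":0,"rz":0},{"x":0,"y":0,"z":0.3,"rx":0,"ry":0,"rz":0},{"x":0,"y":0,"z":0,"rx":0,"ry":0,"rz":0}]' 0
python3 -c "
from h import *
to(.568,-.062,.033,86.3)"
```

```text
pin [ 0.5469 -0.1279  0.079 ]
freeface top near [ 0.5223 -0.0989  0.05  ]
freeface top far [ 0.6079 -0.1066  0.05  ]
term near [ 0.5271 -0.2119  0.046 ]
term far [ 0.5875 -0.2197  0.046 ]
plate NW [0.4489 0.0297 0.006 ]
tcp px? [ 0.3479 -0.3617  0.    ]
time_s: 2.8
tcp_pos: [0.564, -0.051, 0.0349]
ee_rot: [-0.082, -3.132, -0.002]
contact_force: [-0.0, -0.0, 0.2]
gripper_width: -0.0004
gripper_force: 0.0
shift [-0.031 -0.072  0.012] yaw 87.01 rz 0.0039 tilt [-0.0087  0.0017 -1.    ] F [-0.03 -0.01  0.22]
```

```bash
python3 -m jog '[{"x":-0.02,"y":-0.07,"z":0.01,"rx":0,"ry":0,"rz":0.004},{"x":0,"y":-0.07,"z":0,"rx":0,"ry":0,"rz":0},{"x":0,"y":-0.07,"z":0,"rx":0,"ry":0,"rz":0},{"x":0,"y":-0.07,"z":0,"rx":0,"ry":0,"rz":0},{"x":0,"y":-0.07,"z":0,"rx":0,"ry":0,"rz":0},{"x":0,"y":-0.07,"z":0,"rx":0,"ry":0,"rz":0},{"x":0,"y":-0.07,"z":0,"rx":0,"ry":0,"rz":0},{"x":0,"y":-0.07,"z":0,"rx":0,"ry":0,"rz":0}]' 0
python3 -m jog '[{"x":0,"y":-0.04,"z":0,"rx":0,"ry":0,"rz":0},{"x":0,"y":0,"z":0,"rx":0,"ry":0,"rz":0}]' 0
python3 -c "
from h import *
to(.562,-.157,.033,86.3)
t=cap('top')['pixels'];cv2.imwrite('pics/c.png',cv2.resize(t[145:255,255:400],None,fx=5,fy=5,interpolation=2))"
```

```text
time_s: 3.8
tcp_pos: [0.5652, -0.1375, 0.0364]
ee_rot: [0.105, 3.139, 0.0]
contact_force: [1.2, 3.7, 3.6]
gripper_width: 0.0002
gripper_force: 2.2
time_s: 4.05
tcp_pos: [0.5635, -0.1453, 0.036]
ee_rot: [-0.108, -3.139, 0.003]
contact_force: [-0.2, -0.3, -0.2]
gripper_width: 0.0002
gripper_force: 0.0
shift [ 0.005 -0.078  0.02 ] yaw 86.04 rz -0.0014 tilt [-0.0013 -0.0021 -1.    ] F [-0.21 -0.34 -0.19]
```

View pics/c.png

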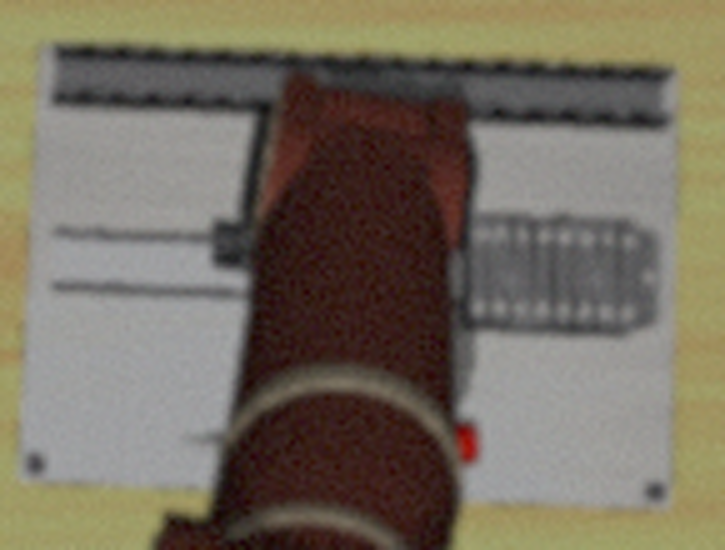

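The top view is blocked by the arm, although the terminals at (465,270) are still visible. I'll continue by force instead: sliding gave about 3.7 N, and it should rise when the module touches the terminals.

```bash

python3 -m jog '[{"x":0,"y":-0.04,"z":0,"rx":0,"ry":0,"rz":0},{"x":0,"y":-0.03,"z":0,"rx":0,"ry":0,"rz":0}]' 0
python3 -m jog '[{"x":0,"y":-0.02,"z":0,"rx":0,"ry":0,"rz":0}]' 0
python3 -m jog '[{"x":0,"y":-0.02,"z":0,"rx":0,"ry":0,"rz":0}]' 0
python3 -c "
from h import *
to(.562,-.157,.033,86.3)"
```

```text
time_s: 4.35
tcp_pos: [0.5623, -0.1528, 0.0357]
ee_rot: [-0.105, -3.137, -0.002]
contact_force: [-1.1, 4.0, 0.1]
gripper_width: -0.0002
gripper_force: 1.8
time_s: 4.47
tcp_pos: [0.5622, -0.1562, 0.0357]
ee_rot: [-0.105, -3.137, -0.001]
contact_force: [-1.1, 3.2, -1.6]
gripper_width: -0.0003
gripper_force: 1.7
time_s: 4.6
tcp_pos: [0.5619, -0.1593, 0.0357]
ee_rot: [-0.105, -3.137, -0.001]
contact_force: [-1.7, 3.3, -1.6]
gripper_width: -0.0005
gripper_force: 1.7
shift [0.001 0.015 0.018] yaw 86.15 rz -0.0008 tilt [-2.9e-03  9.0e-04 -1.0e+00] F [-1.72  3.33 -1.62]
```

```bash
Z='"x":0,"z":0'
python3 -m jog '[{"x":0,"y":-0.02,"z":0,"rx":0,"ry":0,"rz":0}]' 0 | grep -E 'pos|contact'
python3 -m jog '[{"x":0,"y":-0.02,"z":0,"rx":0,"ry":0,"rz":0}]' 0| grep -E 'pos|contact'
python3 -m jog '[{"x":0,"y":-0.02,"z":0,"rx":0,"ry":0,"rz":0}]' 0| grep -E 'pos|contact'
```

```text
tcp_pos: [0.562, -0.1624, 0.0358]
contact_force: [-1.0, 6.1, -1.9]
tcp_pos: [0.5619, -0.1625, 0.0358]
contact_force: [-1.9, 10.0, 0.4]
tcp_pos: [0.5619, -0.1626, 0.0358]
contact_force: [-2.2, 13.6, 1.3]
```

```bash

python3 -m jog '[{"x":0,"y":0.1,"z":0,"rx":0,"ry":0,"rz":0},{"x":0,"y":0.25,"z":0,"rx":0,"ry":0,"rz":0},{"x":0,"y":0.2,"z":-0.35,"rx":0,"ry":0,"rz":0},{"x":0,"y":0.2,"z":-0.35,"rx":0,"ry":0,"rz":0},{"x":0,"y":0.2,"z":-0.35,"rx":0,"ry":0,"rz":0},{"x":0,"y":0.3,"z":-0.1,"rx":0,"ry":0,"rz":0},{"x":0,"y":0.4,"z":0,"rx":0,"ry":0,"rz":0},{"x":0,"y":0.4,"z":0,"rx":0,"ry":0,"rz":0}]' 0
python3 -m jog '[{"x":0,"y":0.4,"z":0,"rx":0,"ry":0,"rz":0.02},{"x":0,"y":0.4,"z":0,"rx":0,"ry":0,"rz":0.02},{"x":0,"y":0,"z":0,"rx":0,"ry":0,"rz":0.015},{"x":0,"y":0,"z":0,"rx":0,"ry":0,"rz":0}]' 1
python3 -c "
from h import *
to(.4903,.3295,.027,76)
t=cap('top','top2.png')['pixels'];cv2.imwrite('pics/d.png',cv2.resize(t[145:255,255:400],None,fx=5,fy=5,interpolation=2))"
```

```text
time_s: 5.98
tcp_pos: [0.5856, 0.138, 0.2105]
ee_rot: [0.11, 3.133, -0.002]
contact_force: [1.3, 0.0, 0.7]
gripper_width: 0.0
gripper_force: 0.0
time_s: 6.48
tcp_pos: [0.5966, 0.2569, 0.2094]
ee_rot: [0.376, 3.115, -0.002]
contact_force: [0.5, -0.1, -0.5]
gripper_width: 0.0728
gripper_force: 0.0
shift [0.809 0.303 1.212] yaw 76.25 rz 0.0014 tilt [ 0.0038 -0.0018 -1.    ] F [ 0.48 -0.1  -0.49]
```

View pics/d.png

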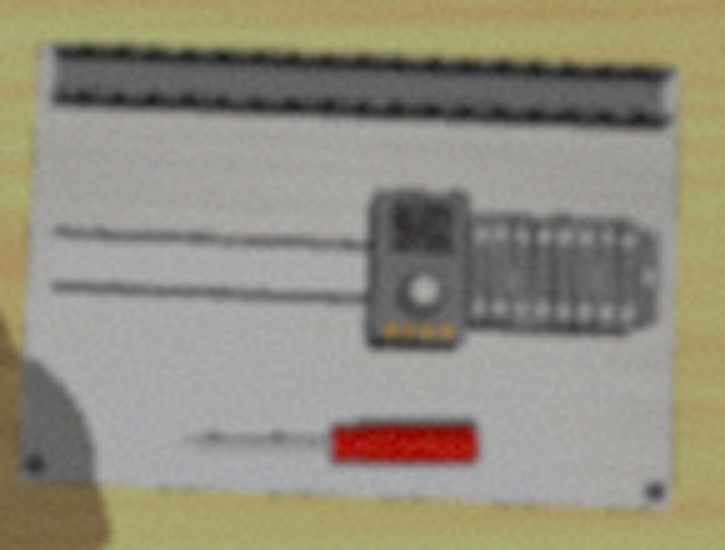

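The module (370–467 px across in the crop) now abuts the terminals, and the pin head is at (424,291). Next I'll go above the handle and refine it numerically from the wrist camera.

```bash

python3 -m jog '[{"x":0.27,"y":0.1,"z":0,"rx":0,"ry":0,"rz":0},{"x":0.27,"y":0.1,"z":0,"rx":0,"ry":0,"rz":0},{"x":0.27,"y":0.1,"z":0,"rx":0,"ry":0,"rz":0},{"x":0,"y":0,"z":0,"rx":0,"ry":0,"rz":0},{"x":0,"y":0,"z":0,"rx":0,"ry":0,"rz":0}]' 1
cat > m.py <<'E'
from h import *
def handle(zh,cam='wrist'):
    c=cap(cam); g=cv2.cvtColor(c['pixels'],cv2.COLOR_BGR2HSV)
    m=cv2.inRange(g,(3,110,30),(18,255,220))
    n,l,st,ce=cv2.connectedComponentsWithStats(m)
    best=None
    for i in range(1,n):
        if st[i,4]<150: continue
        cs,_=cv2.findContours((l==i).astype(np.uint8),0,2); r=cv2.minAreaRect(cs[0]); b=cv2.boxPoints(r)
        w=np.array([ray(c,*p,zh)[:2] for p in b]); ctr=ray(c,*r[0],zh)[:2]
        print(st[i],ctr.round(4),'corners',w.round(4).tolist())
        vx=cv2.fitLine(cs[0],2,0,.01,.01).ravel()
        p=ray(c,vx[2],vx[3],zh)[:2]; q=ray(c,vx[2]+40*vx[0],vx[3]+40*vx[1],zh)[:2]
        print('   line pt',p.round(4),'dir deg',np.degrees(np.arctan2(*(q-p)[::-1])).round(2))
    return c
E
python3 - <<'E'
from m import *
to(.4903,.3295,.027,76)
c=handle(.059); cv2.imwrite('pics/w3.png',c['pixels'])
t=cap('top')
for n,x,y in[('pin',424,291)]: print(n,ray(t,(x+.5)/5-.5+255,(y+.5)/5-.5+145,.079))
E
```

```text
time_s: 7.15
tcp_pos: [0.4896, 0.3282, 0.2095]
ee_rot: [0.38, 3.116, -0.001]
contact_force: [0.5, -0.4, -0.5]
gripper_width: 0.085
gripper_force: 0.0
shift [1.000e-03 1.000e-02 1.216e+00] yaw 76.09 rz 0.0005 tilt [ 2.6e-03 -8.0e-04 -1.0e+00] F [ 0.48 -0.42 -0.48]
[ 422   11  118  142 5400] [0.435  0.5403] corners [[0.4028, 0.4731], [0.3688, 0.5305], [0.4683, 0.6098], [0.5116, 0.5517]]
   line pt [0.4336 0.5405] dir deg 16.5
[ 275   88   23  135 2898] [0.4492 0.3411] corners [[0.3883, 0.3456], [0.3931, 0.365], [0.5186, 0.3358], [0.5131, 0.3137]]
   line pt [0.4518 0.3394] dir deg -12.78
pin [ 0.54354201 -0.20004698  0.079     ]
```

View pics/w3.png

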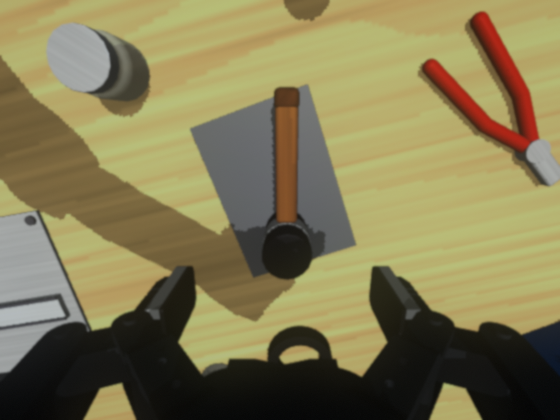

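The mallet's handle runs from (287,88) to (287,220) with the head at (287,250), centred between the fingers. Descending to grip it.

```bash

python3 -m jog '[{"x":0,"y":0.012,"z":0.35,"rx":0,"ry":0,"rz":-0.003},{"x":0,"y":0,"z":0.35,"rx":0,"ry":0,"rz":0},{"x":0,"y":0,"z":0.3,"rx":0,"ry":0,"rz":0},{"x":0,"y":0,"z":0.215,"rx":0,"ry":0,"rz":0},{"x":0,"y":0,"z":0,"rx":0,"ry":0,"rz":0},{"x":0,"y":0,"z":0,"rx":0,"ry":0,"rz":0}]' 1
python3 -c "
from h import *
to(.4903,.3302,.027,76.5)"
```

```text
time_s: 8.0
tcp_pos: [0.4899, 0.3318, 0.0277]
ee_rot: [0.364, 3.118, 0.002]
contact_force: [0.3, -0.2, -0.2]
gripper_width: 0.0854
gripper_force: 0.0
shift [-0.005 -0.01   0.005] yaw 76.7 rz 0.0011 tilt [ 0.0024  0.001  -1.    ] F [ 0.32 -0.17 -0.15]
```

```bash

python3 -m jog '[{"x":0,"y":-0.01,"z":0.005,"rx":0,"ry":0,"rz":0},{"x":0,"y":0,"z":0,"rx":0,"ry":0,"rz":0},{"x":0,"y":0,"z":0,"rx":0,"ry":0,"rz":0},{"x":0,"y":0,"z":0,"rx":0,"ry":0,"rz":0},{"x":0,"y":0,"z":0,"rx":0,"ry":0,"rz":0},{"x":0,"y":0,"z":0,"rx":0,"ry":0,"rz":0}]' 0
python3 -c "
from h import *
print(telemetry.observe()['tcp_pos'], telemetry.observe()['ee_rot'])
to(.4903,.3302,.027,76.5)"
python3 -m jog '[{"x":0,"y":0,"z":-0.1,"rx":0,"ry":0,"rz":0},{"x":0,"y":0,"z":-0.25,"rx":0,"ry":0,"rz":0},{"x":0,"y":0,"z":-0.35,"rx":0,"ry":0,"rz":0},{"x":0,"y":0,"z":-0.2,"rx":0,"ry":0,"rz":0},{"x":0,"y":0,"z":0,"rx":0,"ry":0,"rz":0},{"x":0,"y":0,"z":0,"rx":0,"ry":0,"rz":0}]' 0
python3 -c "
from m import *
to(.4903,.3302,.027,76.5)
z=telemetry.observe()['tcp_pos'][2]; c=handle(z-.027+.059); cv2.imwrite('pics/w4.png',c['pixels'])"
```

```text
time_s: 8.75
tcp_pos: [0.488, 0.3311, 0.0264]
ee_rot: [0.361, 3.12, 0.002]
contact_force: [-1.4, 0.9, 5.4]
gripper_width: 0.021
gripper_force: 60.8
[0.48801382 0.33114078 0.02643802] [3.60922316e-01 3.12023251e+00 1.81938956e-03]
shift [-0.016 -0.003 -0.004] yaw 76.8 rz 0.0017 tilt [ 7.0e-04  1.1e-03 -1.0e+00] F [-1.38  0.9   5.35]
time_s: 9.5
tcp_pos: [0.4862, 0.3293, 0.1588]
ee_rot: [-0.361, -3.117, 0.005]
contact_force: [-0.1, -1.0, -5.5]
gripper_width: 0.0217
gripper_force: 59.8
shift [-0.028  0.015  0.879] yaw 76.78 rz 0.0015 tilt [-0.0041 -0.0029 -1.    ] F [-0.12 -1.02 -5.5 ]
[ 448    0  112  167 6084] [0.4222 0.4324] corners [[0.4086, 0.4027], [0.3935, 0.4285], [0.4362, 0.4632], [0.4561, 0.4371]]
   line pt [0.4197 0.4301] dir deg 9.25
[  246    38    67   320 17567] [0.4405 0.3382] corners [[0.3852, 0.3402], [0.3902, 0.3614], [0.5169, 0.3355], [0.5101, 0.3061]]
   line pt [0.4406 0.3386] dir deg -12.85
```

View pics/w4.png

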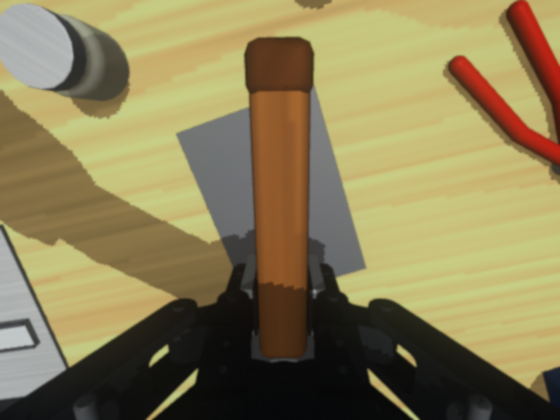

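The mallet is held level, with its handle from (280,40) to (283,355). Now carrying it over the pin.

```bash

python3 -m jog '[{"x":-0.035,"y":-0.14,"z":0,"rx":0,"ry":0,"rz":0},{"x":-0.069,"y":-0.278,"z":0,"rx":0,"ry":0,"rz":0},{"x":-0.069,"y":-0.278,"z":0,"rx":0,"ry":0,"rz":0},{"x":-0.069,"y":-0.278,"z":0,"rx":0,"ry":0,"rz":0},{"x":-0.069,"y":-0.278,"z":0,"rx":0,"ry":0,"rz":0},{"x":-0.069,"y":-0.278,"z":0,"rx":0,"ry":0,"rz":0},{"x":-0.069,"y":-0.278,"z":0,"rx":0,"ry":0,"rz":0},{"x":-0.069,"y":-0.278,"z":0,"rx":0,"ry":0,"rz":0}]' 0
python3 -m jog '[{"x":-0.069,"y":-0.278,"z":0,"rx":0,"ry":0,"rz":0},{"x":-0.069,"y":-0.278,"z":0,"rx":0,"ry":0,"rz":0},{"x":-0.069,"y":-0.278,"z":0,"rx":0,"ry":0,"rz":0},{"x":-0.069,"y":-0.278,"z":0,"rx":0,"ry":0,"rz":0},{"x":-0.035,"y":-0.14,"z":0,"rx":0,"ry":0,"rz":0},{"x":0,"y":0,"z":0,"rx":0,"ry":0,"rz":0},{"x":0,"y":0,"z":0,"rx":0,"ry":0,"rz":0}]' 0
python3 -c "
from m import *
to(.4927,-.186,.120,76.8)"
```

```text
time_s: 10.55
tcp_pos: [0.4904, 0.0047, 0.16]
ee_rot: [-0.364, -3.118, 0.003]
contact_force: [0.9, -0.1, -3.5]
gripper_width: 0.0215
gripper_force: 59.7
time_s: 11.42
tcp_pos: [0.4932, -0.1848, 0.1601]
ee_rot: [-0.361, -3.118, -0.001]
contact_force: [-0.2, 0.6, -3.3]
gripper_width: 0.021
gripper_force: 59.7
shift [ 0.001 -0.009  0.268] yaw 76.79 rz -0.0 tilt [-0.0023  0.0012 -1.    ] F [-0.21  0.58 -3.28]
```

```bash

python3 -m jog '[{"x":0,"y":-0.009,"z":0.13,"rx":0,"ry":0,"rz":0},{"x":0,"y":0,"z":0.13,"rx":0,"ry":0,"rz":0},{"x":0,"y":0,"z":0,"rx":0,"ry":0,"rz":0},{"x":0,"y":0,"z":0,"rx":0,"ry":0,"rz":0}]' 0
python3 -m jog '[{"x":0,"y":0,"z":0.17,"rx":0,"ry":0,"rz":0},{"x":0,"y":0,"z":0.08,"rx":0,"ry":0,"rz":0}]' 0
python3 -m jog '[{"x":0,"y":0,"z":-0.1,"rx":0,"ry":0,"rz":0},{"x":0,"y":0,"z":-0.15,"rx":0,"ry":0,"rz":0},{"x":0,"y":0,"z":0,"rx":0,"ry":0,"rz":0}]' 0
python3 -c "
from m import *
to(.4927,-.186,.120,76.8)"
```

```text
time_s: 11.92
tcp_pos: [0.4946, -0.1861, 0.1223]
ee_rot: [0.359, 3.12, 0.0]
contact_force: [0.7, -0.8, -4.1]
gripper_width: 0.0214
gripper_force: 59.6
time_s: 12.18
tcp_pos: [0.497, -0.1873, 0.0858]
ee_rot: [0.36, 3.114, -0.002]
contact_force: [0.5, 0.3, 4.8]
gripper_width: 0.0213
gripper_force: 60.7
time_s: 12.55
tcp_pos: [0.4951, -0.1872, 0.1242]
ee_rot: [0.361, 3.117, -0.002]
contact_force: [-0.1, 0.5, -4.3]
gripper_width: 0.021
gripper_force: 59.9
shift [0.018 0.004 0.028] yaw 76.78 rz -0.0001 tilt [ 0.0038 -0.0014 -1.    ] F [-0.05  0.47 -4.26]
```

The pin took a blow, with about 9 N of reaction, but likely isn't fully seated. Giving it a second, slightly deeper tap.

```bash

python3 -m jog '[{"x":0,"y":0,"z":0.17,"rx":0,"ry":0,"rz":0},{"x":0,"y":0,"z":0.11,"rx":0,"ry":0,"rz":0}]' 0
python3 -m jog '[{"x":0,"y":0,"z":0.02,"rx":0,"ry":0,"rz":0}]' 0
python3 -m jog '[{"x":0,"y":0,"z":0.02,"rx":0,"ry":0,"rz":0}]' 0
```

```text
time_s: 12.8
tcp_pos: [0.4909, -0.1853, 0.0798]
ee_rot: [-0.36, -3.113, -0.003]
contact_force: [-15.9, 5.8, 26.9]
gripper_width: 0.0211
gripper_force: 65.0
time_s: 12.92
tcp_pos: [0.4897, -0.185, 0.0777]
ee_rot: [-0.36, -3.111, -0.004]
contact_force: [-12.4, 5.1, 25.0]
gripper_width: 0.0213
gripper_force: 65.2
time_s: 13.05
tcp_pos: [0.4889, -0.1848, 0.0759]
ee_rot: [-0.36, -3.11, -0.004]
contact_force: [-15.8, 5.2, 25.1]
gripper_width: 0.0213
gripper_force: 66.0
```

The force jumped to about 25 N, well above the pin's 6–8 N, so the pin is bottomed on its collar. I'll lift off and compare the mallet's appearance in the wrist view with before, to see if it pivoted in the grip.

```bash

python3 -m jog '[{"x":0,"y":0,"z":-0.15,"rx":0,"ry":0,"rz":0},{"x":0,"y":0,"z":-0.3,"rx":0,"ry":0,"rz":0},{"x":0,"y":0,"z":-0.15,"rx":0,"ry":0,"rz":0},{"x":0,"y":0,"z":0,"rx":0,"ry":0,"rz":0},{"x":0,"y":0,"z":0,"rx":0,"ry":0,"rz":0}]' 0
cat > p.py <<'E'
from h import *
def tail(im):
    m=cv2.inRange(cv2.cvtColor(im,cv2.COLOR_BGR2HSV),(3,110,30),(18,255,220))
    # end-cap rows in the columns around the handle
    k=m[:300,225:340]; n,l,st,_=cv2.connectedComponentsWithStats(k); i=1+st[1:,4].argmax()
    k=l==i; r=np.where(k.sum(1)>20)[0]; print('top row',r[0]); 
    for y in range(r[0]+10,250,30): x=np.where(k[y])[0]; print(y,x[0]+225,x[-1]+225,x[-1]-x[0])
E
python3 - <<'E'
from p import *
tail(cv2.imread('pics/w4.png')); tail(cap('wrist','w5.png')['pixels'])
s=cap('side','side5.png'); to(.4903,.3302,.027,76.5)
# pin brightness in the side view
for z in(.081,.061): print(proj(s,(.5435,-.2,z)))
E
```

```text
time_s: 13.68
tcp_pos: [0.4927, -0.1862, 0.1625]
ee_rot: [-0.361, -3.117, -0.001]
contact_force: [0.4, 0.0, -4.1]
gripper_width: 0.0214
gripper_force: 62.2
top row 38
48 247 310 63
78 247 311 64
108 250 309 59
138 252 308 56
168 253 308 55
198 254 307 53
228 255 307 52
top row 43
53 253 311 58
83 252 311 59
113 255 309 54
143 256 308 52
173 255 309 54
203 257 306 49
233 257 306 49
shift [0.8   3.348 0.905] yaw 76.79 rz 0.0016 tilt [-0.0038  0.0012 -1.    ] F [ 0.23 -0.05 -3.88]
(np.float64(278.137904472794), np.float64(190.84354304933132))
(np.float64(278.1817629471876), np.float64(195.5280958070777))
```

```bash
cat > q.py <<'E'
from h import *
def pitch(im,c,grip,yaw,zc):
    u=np.array([-np.cos(np.radians(yaw)),-np.sin(np.radians(yaw)),0]); g=np.array([*grip,zc])
    a=np.array(proj(c,g+.02*u)); b=np.array(proj(c,g+.10*u))
    m=cv2.inRange(cv2.cvtColor(im,cv2.COLOR_BGR2HSV),(5,110,50),(18,255,220)); k=np.zeros_like(m)
    cv2.line(k,tuple(a.round().astype(int)),tuple(b.round().astype(int)),255,28); m&=k
    y,x=np.where(m); p=np.c_[x,y].astype(np.float32)
    v=cv2.fitLine(p,cv2.DIST_HUBER,0,.01,.01).ravel(); t=(b-a)/np.linalg.norm(b-a)
    if v[:2]@t<0: v[:2]*=-1
    e=np.array(proj(c,g+.1*u+[0,0,.01]))-b
    print('n',len(p),'expected',a.round(1),b.round(1),'meas ctr',v[2:],'angle diff deg',np.degrees(np.arctan2(v[1],v[0])-np.arctan2(t[1],t[0])).round(2),'px per 10mm z',e.round(2),'len',np.linalg.norm(b-a).round(1))
E
python3 - <<'E'
from q import *
c=cap('side'); pitch(cv2.imread('pics/side0.png'),c,(.488,.3305),-13.5,.045)
s=telemetry.observe()['tcp_pos']; pitch(c['pixels'],c,s[:2],-13.5,s[2]+.0186)
E
```

```text
n 401 expected [245.7 303.8] [270.  314.5] meas ctr [251.92502 306.8447 ] angle diff deg 0.56 px per 10mm z [-0.06 -2.61] len 26.5
n 212 expected [295.8 172.1] [316.5 178.2] meas ctr [304.33206 175.0253 ] angle diff deg 7.13 px per 10mm z [ 0.1  -2.57] len 21.6
```

The side view suggests the mallet pivoted about 6° in the grip, with the tail low. I'll carry it back over the mat and pitch the tool to compensate.

```bash

python3 -m jog '[{"x":0.035,"y":0.14,"z":0,"rx":0,"ry":0,"rz":0},{"x":0.069,"y":0.278,"z":0,"rx":0,"ry":0,"rz":0},{"x":0.069,"y":0.278,"z":0,"rx":0,"ry":0,"rz":0},{"x":0.069,"y":0.278,"z":0,"rx":0,"ry":0,"rz":0},{"x":0.069,"y":0.278,"z":0,"rx":0,"ry":0,"rz":0},{"x":0.069,"y":0.278,"z":0,"rx":0,"ry":0,"rz":0},{"x":0.069,"y":0.278,"z":0,"rx":0,"ry":0,"rz":0},{"x":0.069,"y":0.278,"z":0,"rx":0,"ry":0,"rz":0}]' 0
python3 -m jog '[{"x":0.069,"y":0.278,"z":0,"rx":0,"ry":0,"rz":0},{"x":0.069,"y":0.278,"z":0,"rx":0,"ry":0,"rz":0},{"x":0.069,"y":0.278,"z":0,"rx":0,"ry":0,"rz":0},{"x":0.069,"y":0.278,"z":0,"rx":0,"ry":0,"rz":0},{"x":0.035,"y":0.14,"z":0,"rx":0,"ry":0,"rz":0},{"x":0,"y":0,"z":0,"rx":0,"ry":0,"rz":0},{"x":0,"y":0,"z":0,"rx":0,"ry":0,"rz":0}]' 0
python3 - <<'E'
from q import *
to(.488,.331,.027,76.7)
c=cap('side');s=telemetry.observe()['tcp_pos']; pitch(c['pixels'],c,s[:2],-13.5,s[2]+.0186)
E
python3 -m jog '[{"x":0,"y":0,"z":0,"rx":0,"ry":0.015,"rz":0},{"x":0,"y":0,"z":0,"rx":0,"ry":0.015,"rz":0},{"x":0,"y":0,"z":0,"rx":0,"ry":0,"rz":0},{"x":0,"y":0,"z":0,"rx":0,"ry":0,"rz":0}]' 0
python3 - <<'E'
from q import *
to(.488,.331,.027,76.7)
c=cap('side');s=telemetry.observe()['tcp_pos']; pitch(c['pixels'],c,s[:2],-13.5,s[2]+.0186)
t=cap('top')
g=cv2.cvtColor(t['pixels'],cv2.COLOR_BGR2GRAY)[195:210,330:350]; y,x=np.unravel_index(cv2.GaussianBlur(g,(3,3),0).argmax(),g.shape); print('pin px',x+330,y+195)
E
```

```text
time_s: 14.82
tcp_pos: [0.4895, 0.137, 0.1629]
ee_rot: [-0.362, -3.119, 0.001]
contact_force: [-0.1, -0.6, -4.1]
gripper_width: 0.0211
gripper_force: 62.0
time_s: 15.7
tcp_pos: [0.4881, 0.3262, 0.1633]
ee_rot: [-0.366, -3.12, 0.005]
contact_force: [0.3, -0.3, -4.4]
gripper_width: 0.0212
gripper_force: 62.0
shift [0.008 0.034 0.908] yaw 76.61 rz -0.0005 tilt [-7.0e-04 -3.2e-03 -1.0e+00] F [ 0.32 -0.27 -4.37]
n 410 expected [244.  265.4] [269.5 275.7] meas ctr [255.06609 270.62448] angle diff deg 9.01 px per 10mm z [-0.07 -2.92] len 27.5
time_s: 16.25
tcp_pos: [0.4876, 0.3281, 0.1638]
ee_rot: [-0.353, -3.028, -0.016]
contact_force: [0.1, -0.0, -4.7]
gripper_width: 0.0213
gripper_force: 62.0
shift [-0.084  0.02   0.908] yaw 76.71 rz 0.0 tilt [-0.0914  0.021  -0.9956] F [ 0.08 -0.   -4.71]
n 404 expected [244. 266.] [269.6 276.3] meas ctr [254.62427 269.3161 ] angle diff deg 4.66 px per 10mm z [-0.07 -2.92] len 27.6
pin px 339 203
```

```bash

python3 -m jog '[{"x":0,"y":0,"z":0,"rx":0,"ry":0.014,"rz":0},{"x":0,"y":0,"z":0,"rx":0,"ry":0.014,"rz":0},{"x":0,"y":0,"z":0,"rx":0,"ry":0,"rz":0},{"x":0,"y":0,"z":0,"rx":0,"ry":0,"rz":0}]' 0
python3 - <<'E'
from q import *
s=telemetry.observe();M=R.from_rotvec(s['ee_rot']).as_matrix(); gp=s['tcp_pos']-.019*M[:,2]
print('grasp pt',gp,'tilt',M[:,2]); d=M.T@(np.array([.488,.331,.0454+.012])-gp)/.15; print('shift',d)
c=cap('side'); pitch(c['pixels'],c,gp[:2],-13.5,gp[2])
E
```

```text
time_s: 16.85
tcp_pos: [0.4871, 0.3294, 0.1638]
ee_rot: [-0.34, -2.941, -0.031]
contact_force: [-0.0, 0.0, -4.1]
gripper_width: 0.0212
gripper_force: 62.0
grasp pt [0.49040461 0.32865967 0.18252513] tilt [-0.17619478  0.04125235 -0.98349054]
shift [-0.13210217  0.01153042  0.82386404]
n 401 expected [242.9 265.7] [268.4 276. ] meas ctr [253.51791 267.70718] angle diff deg 2.8 px per 10mm z [-0.07 -2.92] len 27.5
```

Strike geometry (an 8.5 mm overdrive on a 52 mm lever) gives about 9°, and the tool is now pitched 10.4°, so the mallet should be close to upright. Descending.

```bash

python3 -m jog '[{"x":-0.044,"y":0.004,"z":0.274,"rx":0,"ry":0,"rz":0},{"x":-0.044,"y":0.004,"z":0.274,"rx":0,"ry":0,"rz":0},{"x":-0.044,"y":0.004,"z":0.276,"rx":0,"ry":0,"rz":0},{"x":0,"y":0,"z":0,"rx":0,"ry":0,"rz":0},{"x":0,"y":0,"z":0,"rx":0,"ry":0,"rz":0}]' 0
python3 -m jog '[{"x":-0.007,"y":0,"z":0.04,"rx":0,"ry":0,"rz":0},{"x":0,"y":0,"z":0,"rx":0,"ry":0,"rz":0}]' 0
python3 -m jog '[{"x":-0.003,"y":0,"z":0.02,"rx":0,"ry":0,"rz":0},{"x":0,"y":0,"z":0,"rx":0,"ry":0,"rz":0}]' 0
python3 - <<'E'
from q import *
s=telemetry.observe();M=R.from_rotvec(s['ee_rot']).as_matrix(); gp=s['tcp_pos']-.019*M[:,2]
print('grasp pt',gp,s['contact_force'])
E
```

```text
time_s: 17.52
tcp_pos: [0.4862, 0.3326, 0.0402]
ee_rot: [-0.34, -2.943, -0.034]
contact_force: [0.7, 0.8, -4.0]
gripper_width: 0.0211
gripper_force: 61.9
time_s: 17.77
tcp_pos: [0.4854, 0.3318, 0.0335]
ee_rot: [-0.341, -2.942, -0.032]
contact_force: [1.3, 0.6, -4.7]
gripper_width: 0.0214
gripper_force: 62.0
time_s: 18.02
tcp_pos: [0.4849, 0.3315, 0.0295]
ee_rot: [-0.341, -2.941, -0.031]
contact_force: [-0.9, 0.6, -4.3]
gripper_width: 0.0212
gripper_force: 62.0
grasp pt [0.48821113 0.33072829 0.04821046] [-0.938485    0.57364247 -4.33696342]
```

```bash

for i in 1 2; do python3 -m jog '[{"x":-0.002,"y":0,"z":0.012,"rx":0,"ry":0,"rz":0},{"x":0,"y":0,"z":0,"rx":0,"ry":0,"rz":0}]' 0 | grep -E 'pos|contact'; done
```

```text
tcp_pos: [0.4848, 0.3318, 0.0286]
contact_force: [-2.3, -1.5, 2.3]
tcp_pos: [0.4842, 0.3321, 0.0275]
contact_force: [-4.8, -1.3, 7.8]
```

Light contact on the mat. Releasing and retreating vertically.

```bash

python3 -m jog '[{"x":0.002,"y":0,"z":-0.012,"rx":0,"ry":0,"rz":0},{"x":0,"y":0,"z":0,"rx":0,"ry":0,"rz":0},{"x":0,"y":0,"z":0,"rx":0,"ry":0,"rz":0},{"x":0,"y":0,"z":0,"rx":0,"ry":0,"rz":0},{"x":0,"y":0,"z":0,"rx":0,"ry":0,"rz":0},{"x":0,"y":0,"z":0,"rx":0,"ry":0,"rz":0}]' 1
python3 -m jog '[{"x":0.018,"y":0,"z":-0.1,"rx":0,"ry":0,"rz":0},{"x":0.054,"y":0,"z":-0.3,"rx":0,"ry":0,"rz":0},{"x":0.054,"y":0,"z":-0.3,"rx":0,"ry":0,"rz":0},{"x":0.054,"y":0,"z":-0.3,"rx":0,"ry":-0.03,"rz":0},{"x":0,"y":0,"z":-0.2,"rx":0,"ry":-0.028,"rz":0},{"x":0,"y":0,"z":0,"rx":0,"ry":0,"rz":0}]' 1
python3 - <<'E'
from m import *
from q import pitch
handle(.059); s=cap('side','side6.png'); pitch(s['pixels'],s,(.488,.3305),-13.5,.045)
c=cap('top','top6.png')
# pin head height from triangulating bright blob: top and side
for n,z in(('home',.061),('up',.081)): print(n,'top',np.round(proj(c,(.5435,-.2,z)),1),'side',np.round(proj(s,(.5435,-.2,z)),1))
a=cv2.cvtColor(s['pixels'],cv2.COLOR_BGR2GRAY); print(a[182:204,271:288])
b=cv2.cvtColor(c['pixels'],cv2.COLOR_BGR2GRAY); print(b[196:210,332:348])
d=cv2.absdiff(c['pixels'],cv2.imread('pics/top0.png')).max(2)
k=(cv2.inRange(cv2.cvtColor(c['pixels'],cv2.COLOR_BGR2HSV),(0,0,0),(180,255,45)))[195:222,138:170]
cs,_=cv2.findContours(k,0,2); q=max(cs,key=cv2.contourArea); (x,y),r=cv2.minEnclosingCircle(q); print('head',ray(c,x+138,y+195,.087),r)
E
```

```text
time_s: 19.27
tcp_pos: [0.4849, 0.3316, 0.0276]
ee_rot: [-0.341, -2.941, -0.031]
contact_force: [0.6, -0.6, -0.4]
gripper_width: 0.0854
gripper_force: 0.0
time_s: 20.02
tcp_pos: [0.4879, 0.3332, 0.2143]
ee_rot: [0.356, 3.116, 0.009]
contact_force: [-0.5, -0.5, -0.5]
gripper_width: 0.0852
gripper_force: 0.0
[ 415   19  114  139 5079] [0.4345 0.5411] corners [[0.4027, 0.474], [0.3686, 0.5317], [0.4676, 0.6108], [0.5106, 0.5521]]
   line pt [0.4321 0.5406] dir deg 18.85
[ 268   89   23  132 2800] [0.4463 0.3397] corners [[0.3858, 0.3435], [0.3904, 0.3633], [0.5152, 0.3353], [0.51, 0.3128]]
   line pt [0.4488 0.3402] dir deg -9.97
n 416 expected [245.7 303.8] [270.  314.5] meas ctr [252.65779 306.50385] angle diff deg -0.21 px per 10mm z [-0.06 -2.61] len 26.5
home top [338.7 203.5] side [278.2 195.5]
up top [339.5 202.7] side [278.1 190.8]
[[180 180 183 182 181 175 161 139 128 122 121 120 115 110 113 122 129]
 [175 177 175 176 173 162 144 138 130 119 115 115 113 112 111 115 118]
 [172 172 171 169 160 144 133 134 129 118 113 115 116 112 112 112 114]
 [170 170 169 163 149 133 132 126 120 
[... 1609 characters left out ...]
  91  90  85  83  87  91  93  87  87]
 [ 95  94  87  74  82 100 116 121 116  99  84  85  90  92  92  89]
 [ 93  93  83  72  94 124 138 141 136 116  90  78  87  93  93  82]
 [ 97  89  80  76 100 133 145 149 146 126  99  79  81  90  94  85]
 [ 96  86  78  74 101 131 150 153 143 127  99  80  87  95  88  88]
 [ 92  91  73  75  88 116 138 140 129 107  86  86  92  91  96  92]
 [ 95  91  83  74  76  87 108 110 104  87  80  86  87  94  91  86]
 [ 96  89  91  84  69  69  83  84  78  78  81  90  90  94  94  91]
 [ 95  93  96  90  84  83  78  70  80  82  89  93  94  92  94  89]
 [ 97 102  98  98  94  91  85  89  95  91  98  98  97 100  94  88]]
head [0.53582509 0.30615366 0.087     ] 12.405085563659668
```

In the side view the pin head sits at row 194.9, against 195.5 expected when home and 190.8 when up. Together with the hard stop at 25 N, that says it is home. The mallet stands level on the mat and the gripper is clear, so I'm handing in.

```bash
python3 -c "
from rig import sign_off
print(sign_off())"
```

```text
the job is handed in; nothing more can be done
None
```

I handed the job in at about 20 s on the robot's clock: by my readings the module is against the terminals, the pin is home after two mallet taps, and the mallet stands let go on the mat; the rig returned no verdict, and I didn't separately measure the pin's speed or the bystanders' final positions.

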